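# Mount a thread spool on the spool holder's spindle

## Robot

A 7-joint arm with a two-finger parallel gripper is mounted at the origin on the work surface. World frame = base frame: x ahead of the robot, y to its left, z up, the work surface at z = 0. Lengths are in m, angles in rad, forces in N, time in s.
With the tool pointing down it reaches from about 0.35 to 0.9 m from the base axis. Payload 8.1 kg.
Tool frame: the origin (TCP) lies on the mounting face of the last link; the fingertips stand 178 mm ahead of it and the grasp point (between the pads) lies 159 mm ahead of it; z points along the fingers, y is the line along which they close (so a half turn about z gives the same grasp; the last joint's range is limited). The gripper opens to 92 mm and grips with 3 to 60 N. Pads are 19 mm wide; open, the fingers measure 130 mm over their backs; the gripper's body (75 mm by 190 mm) begins 47 mm behind the grasp point.
Start: joints at [-1.251, 0.434, 0.025, 1.573, -0.012, 1.134, -0.075], TCP at [0.256, 0.57, 0.405] pointing down, gripper open.
Joint ranges: [-2.62, 2.62], [-0.44, 2.09], [-1.27, 1.32], [0.08, 2.57], [-1.32, 4.46], [0.12, 2], [-2.74, 2.74]. Speed limits (rad/s): [2.22, 2.22, 3.01, 3.01, 3.14, 3.14, 3.14].

## Interface

Orientations are given as a unit quaternion [x, y, z, w].
In Python, from bench import state, get_image, job_done gives the robot as it stands. The module is installed in compiled form; this text tells all that it offers.
- The arm moves only by the shell command python3 -m crank 'ROWS' [FORCE]. ROWS is JSON, a list of rows, each an object of numbers: "ax", "ay", "az": the turn, a rotation vector about the world's x, y, z as a fraction of full scale; "tx", "ty", "tz": the shift along the world's x, y, z as a fraction of full scale; "grip": the opening, from -1 (shut) to 1 (fully open). A call has 1 to 10 rows; each row shifts and turns the commanded pose from where the row before left it; what a row does not reach is not made up. Full scale, the value 1, is 5 cm for a shift and 45 degrees for a turn. A row lasts 1/10 s, in which the tool goes at most 50 mm and 8.59 degrees, less where a joint would pass 70% of its speed; a pose out of reach is approached as far as the arm can. A call with a number of a shift or a turn outside -1 to 1 is refused whole. A call with a gripper value outside its range is refused whole. The fingers move at their own pace and stop on an object; FORCE is the grip in N (left out, the last holds). Time passes only in rows, so rows that do not move let the fingers close. It gives the time, the measured TCP pose, the force, the opening and the grip force at its end, in the units of the state.
- state(): the state, without advancing time (a new reading comes with each control period).
- get_image(name): name is "scene" or "top" or "wrist"; returns a dict with "pixels" (384x512x3 uint8, red, green, blue), "range_z" (384x512 float32, m along the optical axis (not along the pixel's ray), 0 where there is no reading), "mtx" (3x3 intrinsics, pixels), "world_to_cam" (4x4, takes a point from world to camera coordinates). Camera axes: x right, y down, z forward; pixel columns grow to the right and rows downward; lengths in m; the calibration is good to about 2 mm. A picture is of the moment at which its call begins.
- job_done(): hands the job in; it is judged then, once.
The state is a dict: "t": time; "joint_positions": joint angles; "joint_vel": joint speeds; "joint_torque": joint torques, N m; "ee_pos": TCP position; "ee_rot": TCP orientation; "wrist_force": force on the tool from outside, world axes, zero at the start; "ft_torque": the same for the moment, N m; "width": finger opening in m; "grip_force": force on a finger pad.
Only numpy, scipy, OpenCV 4.12 (cv2) and the standard library are available. Lean on these libraries where they do the work, as an engineer would, in place of code of your own. Each camera call takes 0.05 s, during which the arm holds its last target. There are 200 camera calls.

## Task

The spool holder's spindle is sticking into its empty cradle: draw the spindle fully back, lay the middle-sized of the three thread spools lying loose on the table in the cradle between the two metal cheeks, then push the spindle fully home, so that it passes through the spool and the far cheek and its knob meets the bush. Leave the other spools and everything else on the table where they lie.

Things in the scene. Friction and masses are not known exactly. Their poses are not given: they have to be found in the camera images.
- holder: Spool holder, fixed; position and yaw vary. Origin: underside, straight under the middle of the cradle; z up; y along the spindle, +y the way it goes in. Wooden base 90 (x) by 160 (y -110 to 50) by 8 mm. Two upright aluminium cheeks, 50 mm wide (x), 8 mm thick, tops at z = 68 mm, at y -41 to -33 and 33 to 41 mm; gap 66 mm.
- cradle (a point): Middle of the cradle, on the spindle's axis, 50 mm above the table; axes as the holder. Two wooden 90 degree V saddles, 56 mm wide (x), tops at z = 42 mm, stand at y -33 to -17 and 17 to 33 mm, fingers fit between them. A medium spool lying in them along y has its centre here, with 5 mm of play each way along y.
- bush (a point): Outer end of the brass bush through which the spindle slides, on the spindle's axis, at holder y = -61 mm, 50 mm above the table. The bush is 18 mm across and stands 20 mm out of the -y cheek.
- spindle (a joint): How far the spindle is in, m: 0 = fully back (stop; tip 4 mm inside the -y cheek, cradle free), 0.086 = home (stop; knob on the bush, tip 8 mm past the far cheek). Starts 0.03 to 0.05. Slides along holder y with 1.5 N friction and a little damping, stays where left. Level steel rod 8 mm thick, 110 mm from knob to tip, the last 10 mm tapered.
- knob (a point): Centre of the spindle's dark wooden knob, a disc 30 mm across and 12 mm thick (along the spindle), at the -y end of the spindle, 50 mm above the table, at holder y = -153 mm + joint value. Between bush and knob the bare rod is open all round: the knob can be hooked from behind, or pushed on its outer face.
- spool: The medium thread spool, the one to mount, lying loose on its side on the table. Origin at its centre, x along its axis (both ends alike). 56 mm long; two white flanges 44 mm across and 4 mm thick; between them the olive thread 34 mm across over 48 mm; bore 12 mm right through. About 60 g. It may lie in any of the three spools' places.
- big_spool: Large spool like it, 76 mm long, flanges 58 mm across; origin at its centre, x along its axis, lying on its side. Leave alone.
- small_spool: Small spool like it, 38 mm long, flanges 32 mm across; origin at its centre, x along its axis, lying on its side. Leave alone.
- tape_case: Round brown leather tape-measure case, 68 mm across, 26 mm high; origin under its centre. Leave alone.
- shears: Shears lying flat, about 240 mm long, 120 mm over the black handle loops, 16 mm high; origin near the pivot, blades to its +x (120 mm), handles to its -x. Leave alone.
- ripper: Seam ripper, 115 mm long, 11 mm wide, 9 mm high; origin at mid-length on its underside, x to its point. Leave alone.
- thimble: Steel thimble, 20 mm across, 24 mm high, upright; origin under its centre. Leave alone.
- pin_jar: Glass pin jar with a steel cap, 50 mm across, 75 mm high, heavy and fixed to the table between robot and holder; origin under its centre. Keep clear of it.
- coat_button: Dark coat button, 24 mm across, 5 mm thick, flat on the table among the spools; origin under its centre. Leave alone.
- tape_maker: Small steel bias-tape maker, 55 by 26 mm, 17 mm high; origin under its centre. Leave alone.
Not all that is in view belongs to the job. Leave any pink look-alike of the holder alone. Leave any yellow look-alike of the spool alone.

How it is judged:
On the way, in this order (a step that is already met when the one before it is completed fails the run):
1. the spindle is drawn back, clear of the cradle (joint below 0.012) (value of joint spindle below 0.012 m), for 0.2 s.
2. the medium spool lies in the cradle, let go, with the spindle still back (distance between spool and cradle below 0.009 m and x of spool in the frame of cradle between -0.004 and 0.004 m and z of spool in the frame of cradle between -0.004 and 0.004 m and angle between the x axis of spool and the y axis of holder, either way round below 0.12 rad and value of joint spindle below 0.02 m and contact force between the fingers and spool below 0.05 N), for 0.2 s.
3. the spindle is pushed home through the spool (distance between spool and cradle below 0.009 m and x of spool in the frame of cradle between -0.004 and 0.004 m and z of spool in the frame of cradle between -0.004 and 0.004 m and angle between the x axis of spool and the y axis of holder, either way round below 0.12 rad and value of joint spindle above 0.081 m), for 0.2 s.
At the end, for the whole second after the job is handed in: Medium spool at rest in the cradle (centre within 9 mm of its middle, 4 mm of the spindle axis sideways and in height, axes within 0.12 rad), the spindle through it to within 5 mm of its inner stop; every other loose thing within 30 mm of where it lay (all of step 3 and linear speed of spool below 0.02 m/s and distance of each of big_spool, small_spool, tape_case, shears, ripper, thimble, coat_button, tape_maker from where it was at the start of the episode below 0.03 m); the robot touches nothing.
It fails at once if another spool or other loose thing on the table is moved more than 30 mm (distance of any of big_spool, small_spool, tape_case, shears, ripper, thimble, coat_button, tape_maker from where it was at the start of the episode above 0.03 m).
It also fails if it takes over 58 s, if anything falls off the work surface, if the arm or the gripper's body presses on something with over 40 N, if the wrist force passes 120 N, or if a joint passes its speed limit or range.

## Working session

There is one attempt and no reset: what is moved stays moved. The work goes in short steps, Python scripts to look and compute and a shell command to move; the robot and the scene stay as the last step left them, time stands still between calls to the robot, and variables do not carry over. Pictures are saved under pics/ and viewed, at most 10 in all, crops included, and the job is handed in when it is done.

```bash
mkdir -p pics; cat > h.py <<'E'
import numpy as np, cv2, pickle
from bench import state, get_image, job_done
def snap(name, tag):
    d=get_image(name); pickle.dump(d,open(f'{tag}.pkl','wb')); return d
def load(tag): return pickle.load(open(f'{tag}.pkl','rb'))
def world(d,u,v,z=None):
    """pixel -> world by range; or on plane z"""
    K=d['mtx'];T=np.linalg.inv(d['world_to_cam'])
    r=np.linalg.inv(K)@[u,v,1]
    if z is None:
        rz=d['range_z'][int(round(v)),int(round(u))]; return (T@np.r_[r*rz,1])[:3]
    D=T[:3,:3]@r;o=T[:3,3]; return o+D*(z-o[2])/D[2]
def cloud(d):
    h,w=d['range_z'].shape;u,v=np.meshgrid(np.arange(w),np.arange(h))
    p=np.stack([u,v,np.ones_like(u)],-1)@np.linalg.inv(d['mtx']).T*d['range_z'][...,None]
    T=np.linalg.inv(d['world_to_cam']);return p@T[:3,:3].T+T[:3,3]
def proj(d,P):
    c=d['world_to_cam']@np.r_[P,1];p=d['mtx']@c[:3];return p[:2]/p[2]
E
python3 - <<'E'
from h import *
s=state();print(s['t'],s['ee_pos'],s['ee_rot'],s['width'])
ims=[]
for n in ['top','scene']:
    d=snap(n,n+'0');cv2.imwrite(f'pics/{n}0.png',cv2.resize(d['pixels'][:,:,::-1],(800,600),interpolation=cv2.INTER_CUBIC))
    print(n,np.linalg.inv(d['world_to_cam']).round(3),d['mtx'][0])
E
```

```text
0.0 [0.25636251 0.56973517 0.40395512] [ 2.09834590e-01  9.77736582e-01 -7.82558870e-04 -8.77243258e-05] 0.09187012636455422
top [[-0.027 -0.992  0.122  0.357]
 [-1.     0.026 -0.006 -0.011]
 [ 0.003 -0.122 -0.992  1.324]
 [ 0.     0.     0.     1.   ]] [423.80206448   0.         259.19430509]
scene [[-0.398  0.742 -0.54   0.962]
 [ 0.918  0.323 -0.232  0.184]
 [ 0.002 -0.588 -0.809  0.745]
 [ 0.     0.     0.     1.   ]] [362.91078264   0.         257.69020356]
```

View pics/top0.png

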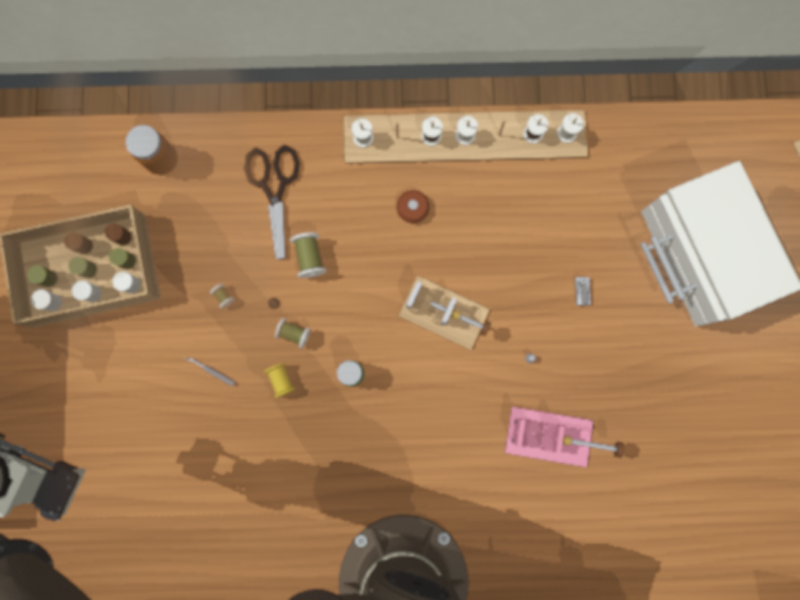

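View pics/scene0.png

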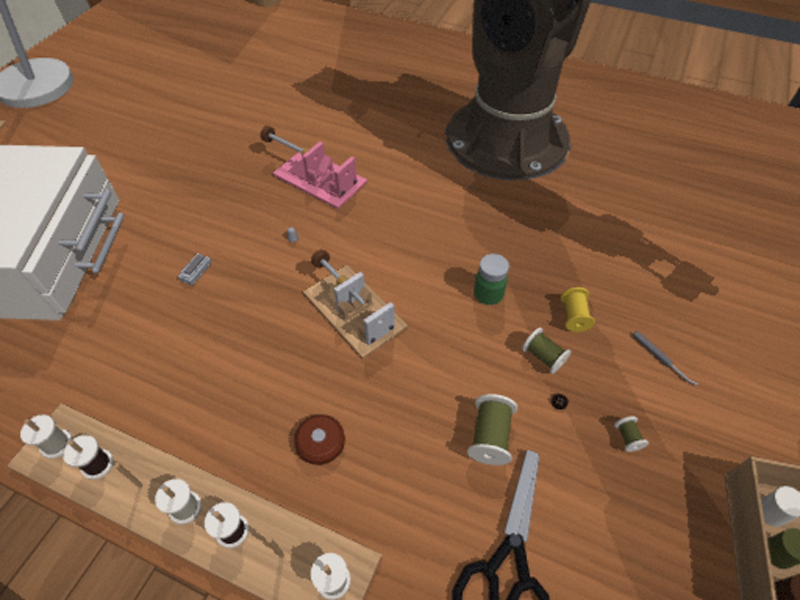

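The olive candidates in the top picture are big (308,255), medium (292,332) and small (222,296). The yellow one (280,380) is the decoy. The medium one fits: mid-sized, olive, white flanges. The real holder is the wooden one at (445,312) with its knob at (497,332); the pink one at (550,437) is to be left. Next I measure with depth from both views and make a confirming crop.

```bash
python3 - <<'E'
from h import *
tiles=[]
for n in ['top','scene']:
    d=load(n+'0');C=cloud(d)
    z=C[...,2]
    k=800/512
    seeds=dict(med=(292,332),big=(308,255),small=(222,296),hold=(445,312)) if n=='top' else dict(med=(547,350),big=(493,430),small=(631,433),hold=(355,305))
    for a,(u,v) in seeds.items():
        w=world(d,u/k,v/k); print(n,a,'seed',w.round(3))
        if a!='hold':
            m=(z>0.008)&(np.hypot(C[...,0]-w[0],C[...,1]-w[1])<{'med':.04,'big':.05,'small':.03}[a])
            P=C[m]; (c,s,ang)=cv2.minAreaRect(P[:,:2].astype(np.float32)); print('  rect',np.round(c,4),np.round(s,4),round(ang,1),'zmax',np.percentile(P[:,2],[50,98]).round(4),len(P))
        else:
            m=(np.hypot(C[...,0]-w[0],C[...,1]-w[1])<.13)
            for lo,hi,t in((.004,.013,'base'),(.061,.08,'cheektops')):
                P=C[m&(z>lo)&(z<hi)];(c,s,ang)=cv2.minAreaRect(P[:,:2].astype(np.float32)); print('  ',t,np.round(c,4),np.round(s,4),round(ang,1),len(P),np.median(P[:,2]).round(4))
    b=(160,120) 
    (u,v)=seeds['med'];(u2,v2)=seeds['hold']
    for (a,c) in((u,v),(u2,v2)):
        a=int(a/k);c=int(c/k);tiles.append(cv2.resize(d['pixels'][c-37:c+38,a-50:a+50,::-1],(400,300),interpolation=cv2.INTER_CUBIC)); print('crop origin',n,a-50,c-37)
cv2.imwrite('pics/crop1.png',np.vstack([np.hstack(tiles[:2]),np.hstack(tiles[2:])]))
E
```

```text
top med seed [0.477 0.202 0.042]
  rect [0.4767 0.2037] [0.057 0.041] 68.0 zmax [0.0366 0.0461] 231
top big seed [0.626 0.168 0.052]
  rect [0.628  0.1673] [0.083  0.0607] 11.0 zmax [0.0484 0.0582] 425
top small seed [0.552 0.34  0.032]
  rect [0.5557 0.3435] [0.0399 0.0322] 37.8 zmax [0.0268 0.0348] 119
top hold seed [ 0.51  -0.098  0.025]
   base [ 0.5099 -0.1004] [0.2546 0.2561] 68.3 1462 0.0073
   cheektops [ 0.5072 -0.1054] [0.162  0.0497] 62.3 126 0.068
crop origin top 136 175
crop origin top 234 162
scene med seed [0.486 0.208 0.036]
  rect [0.4785 0.2059] [0.0566 0.0419] 66.7 zmax [0.0365 0.0454] 422
scene big seed [0.643 0.175 0.053]
  rect [0.6317 0.1855] [0.0782 0.0753] 5.9 zmax [0.049  0.0586] 962
scene small seed [0.561 0.346 0.027]
  rect [0.5575 0.3455] [0.0385 0.0288] 34.2 zmax [0.0272 0.0338] 271
scene hold seed [ 0.514 -0.09   0.02 ]
   base [ 0.5116 -0.089 ] [0.2487 0.2483] 13.7 1273 0.0092
   cheektops [ 0.5083 -0.102 ] [0.1635 0.05  ] 62.6 250 0.0681
crop origin scene 300 187
crop origin scene 177 158
```

View pics/crop1.png

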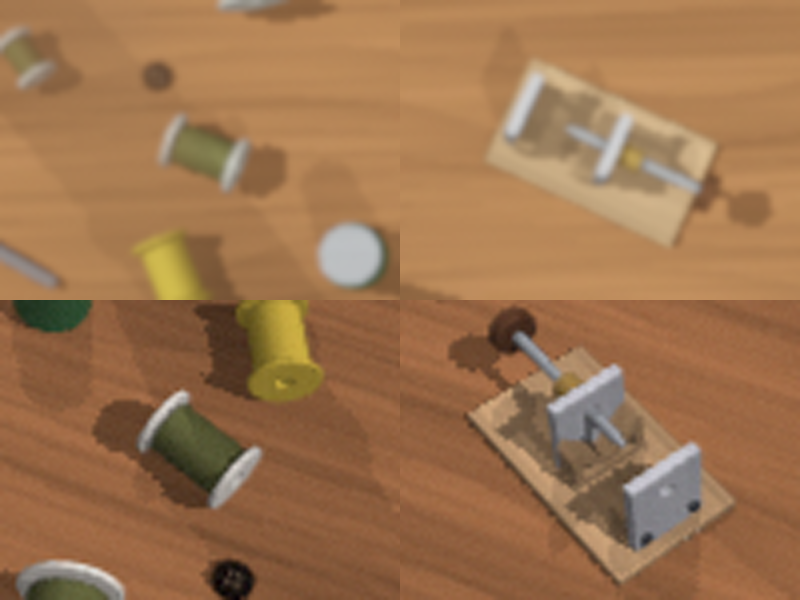

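```bash
python3 - <<'E'
from h import *
from scipy.optimize import least_squares
for n in ['top','scene']:
    d=load(n+'0');C=cloud(d);z=C[...,2]
    near=np.hypot(C[...,0]-.51,C[...,1]+.1)<.14
    P=C[near&(z>.066)&(z<.08)][:,:2]   # cheek tops only (knob top 65)
    # two clusters split along axis
    a=np.deg2rad(62.5);y=np.array([np.cos(a),np.sin(a)])
    t=(P-[.51,-.1])@y
    s=(t>np.sort(t)[0])&(t>(t.min()+t.max())/2)
    r=[cv2.minAreaRect(P[q].astype(np.float32)) for q in (~s,s)]
    c=np.array([np.array(q[0]) for q in r]);print(n,[np.round(q[0]+q[1]+(q[2],),4) for q in r],len(P))
    dv=c[1]-c[0];print('  mid',c.mean(0).round(4),'axis deg',np.rad2deg(np.arctan2(dv[1],dv[0])).round(2),'sep',np.linalg.norm(dv).round(4))
    # base slab edges by rgb (wood base bright) z 4..12 within model rect
    o=c.mean(0);a=np.arctan2(dv[1],dv[0]);ex=np.array([np.sin(a),-np.cos(a)]);ey=np.array([np.cos(a),np.sin(a)])
    L=np.stack([(C[...,:2]-o)@ex,(C[...,:2]-o)@ey],-1)
    m=near&(z>.0065)&(z<.03)&(abs(L[...,0])<.06)&(L[...,1]>-.115)&(L[...,1]<.055)
    print('  base local ranges',np.percentile(L[m],[1,50,99],axis=0).round(4).tolist())
    m=near&(z>.03)&(L[...,1]<-.085)&(abs(L[...,0])<.03)
    print('  knob: n',m.sum(),'y',np.percentile(L[m][:,1],[2,50,98]).round(4),'x',np.percentile(L[m][:,0],[2,50,98]).round(4),'z',np.percentile(z[m],[2,98]).round(4))
    # rod outside bush
    m=near&(z>.045)&(L[...,1]<-.064)&(L[...,1]>-.095)&(abs(L[...,0])<.012)
    print('  rod n',m.sum(),'x',np.median(L[m][:,0]).round(4) ,'z',np.percentile(z[m],[50,95]).round(4))
    # jar, spool ends
    k=800/512
    u,v=((350,373) if n=='top' else (493,265)); print('  jar',world(d,u/k,v/k).round(3))
    w=np.array([.4775,.2045]);a2=np.deg2rad(67.5);e=np.array([np.cos(a2),np.sin(a2)])
    m=(z>.008)&(np.hypot(C[...,0]-w[0],C[...,1]-w[1])<.04);q=(C[m][:,:2]-w)
    print('  spool along',np.percentile(q@e,[1,99]).round(4),'across',np.percentile(q@[e[1],-e[0]],[1,99]).round(4))
E
```

```text
top [array([ 4.86700e-01, -1.39000e-01,  7.97000e-02,  4.29000e-02,
        6.16334e+01]), array([ 5.2680e-01, -6.9000e-02,  7.9000e-02,  4.9700e-02,  6.1744e+01])] 89
  mid [ 0.5067 -0.104 ] axis deg 60.21 sep 0.0807
  base local ranges [[-0.0452, -0.0826], [-0.0048, -0.0125], [0.0465, 0.0538]]Traceback (most recent call last):
  File "<stdin>", line 20, in <module>
    return _quantile_unchecked(
        a, q, axis, out, overwrite_input, method, keepdims, weights)
    return _ureduce(a,
                    func=_quantile_ureduce_func,
    ...<5 lines>...
                    overwrite_input=overwrite_input,
                    method=method)
    r = func(a, **kwargs)
    result = _quantile(arr,
                       quantiles=q,
    ...<2 lines>...
                       out=out,
                       weights=wgt)
    slices_having_nans = np.isnan(arr[-1, ...])
                                  ~~~^^^^^^^^^
IndexError: index -1 is out of bounds for axis 0 with size 0
```

```bash
python3 -m crank '[{"tx":0.23,"ty":-0.71,"az":-0.1},{"tx":0.23,"ty":-0.71,"az":-0.1},{"tx":0.23,"ty":-0.71,"az":-0.1},{"tx":0.23,"ty":-0.71,"az":-0.1},{"tx":0.23,"ty":-0.71,"az":-0.1},{"tx":0.23,"ty":-0.71,"az":-0.1},{"tx":0.23,"ty":-0.71,"az":-0.1},{"tx":0.23,"ty":-0.71,"az":-0.1},{"tx":0.23,"ty":-0.71,"az":-0.1},{"tx":0.23,"ty":-0.71,"az":-0.1}]'
python3 -m crank '[{"tx":0.23,"ty":-0.71,"az":-0.11},{"tx":0.23,"ty":-0.71,"az":-0.11},{"tx":0.23,"ty":-0.71,"az":-0.11},{"tx":0.23,"ty":-0.71,"az":-0.11},{"tx":0.23,"ty":-0.71,"az":-0.11},{"tx":0.23,"ty":-0.71,"az":-0.11},{"tx":0.23,"ty":-0.71,"az":-0.11},{"tx":0.23,"ty":-0.71,"az":-0.11},{"tx":0.23,"ty":-0.71,"az":-0.11},{"tx":0.23,"ty":-0.71,"az":-0.11}]'
python3 - <<'E'
from h import *
d=snap('wrist','w1');print(np.linalg.inv(d['world_to_cam']).round(3));cv2.imwrite('pics/w1.png',cv2.resize(d['pixels'][:,:,::-1],(800,600),interpolation=cv2.INTER_CUBIC))
s=state();print(s['t'],s['ee_pos'],s['ee_rot'])
E
```

```text
[[ 0.41   0.882  0.23   0.194]
 [ 0.912 -0.397 -0.105  0.599]
 [-0.002  0.253 -0.968  0.384]
 [ 0.     0.     0.     1.   ]]
0.15 [0.25639164 0.56979541 0.40412927] [ 2.09844404e-01  9.77734599e-01 -6.11846321e-04 -7.98291899e-05]validation failed for argument at $[0]...
validation failed for argument at $[0]...
```

View pics/w1.png

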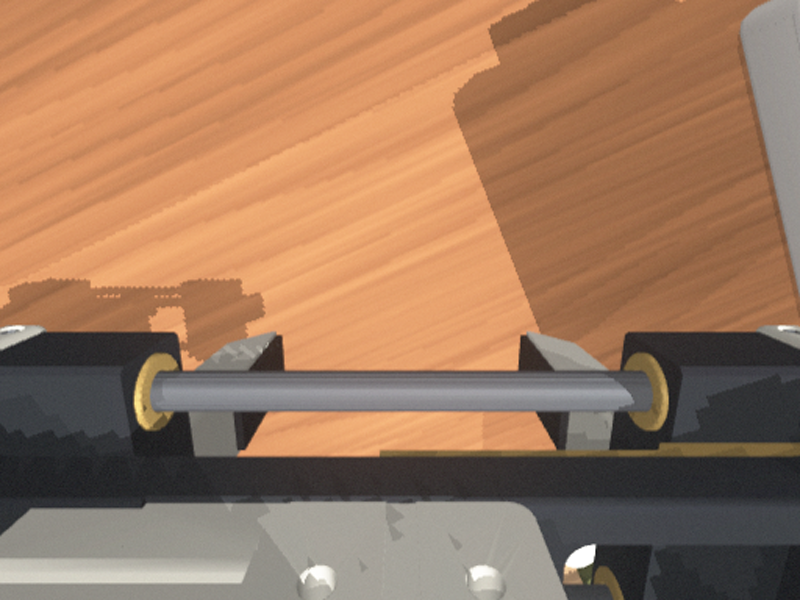

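The rows need every key. The wrist view shows only the fingers and bare table, since the arm has not moved.

```bash
python3 -m crank '[{"ax":0,"ay":0,"az":-0.1,"tx":0.23,"ty":-0.71,"tz":0,"grip":1},{"ax":0,"ay":0,"az":-0.1,"tx":0.23,"ty":-0.71,"tz":0,"grip":1},{"ax":0,"ay":0,"az":-0.1,"tx":0.23,"ty":-0.71,"tz":0,"grip":1},{"ax":0,"ay":0,"az":-0.1,"tx":0.23,"ty":-0.71,"tz":0,"grip":1},{"ax":0,"ay":0,"az":-0.1,"tx":0.23,"ty":-0.71,"tz":0,"grip":1},{"ax":0,"ay":0,"az":-0.1,"tx":0.23,"ty":-0.71,"tz":0,"grip":1},{"ax":0,"ay":0,"az":-0.1,"tx":0.23,"ty":-0.71,"tz":0,"grip":1},{"ax":0,"ay":0,"az":-0.1,"tx":0.23,"ty":-0.71,"tz":0,"grip":1},{"ax":0,"ay":0,"az":-0.1,"tx":0.23,"ty":-0.71,"tz":0,"grip":1},{"ax":0,"ay":0,"az":-0.1,"tx":0.23,"ty":-0.71,"tz":0,"grip":1}]' && 
python3 -m crank '[{"ax":0,"ay":0,"az":-0.11,"tx":0.23,"ty":-0.71,"tz":0,"grip":1},{"ax":0,"ay":0,"az":-0.11,"tx":0.23,"ty":-0.71,"tz":0,"grip":1},{"ax":0,"ay":0,"az":-0.11,"tx":0.23,"ty":-0.71,"tz":0,"grip":1},{"ax":0,"ay":0,"az":-0.11,"tx":0.23,"ty":-0.71,"tz":0,"grip":1},{"ax":0,"ay":0,"az":-0.11,"tx":0.23,"ty":-0.71,"tz":0,"grip":1},{"ax":0,"ay":0,"az":-0.11,"tx":0.23,"ty":-0.71,"tz":0,"grip":1},{"ax":0,"ay":0,"az":-0.11,"tx":0.23,"ty":-0.71,"tz":0,"grip":1},{"ax":0,"ay":0,"az":-0.11,"tx":0.23,"ty":-0.71,"tz":0,"grip":1},{"ax":0,"ay":0,"az":-0.11,"tx":0.23,"ty":-0.71,"tz":0,"grip":1},{"ax":0,"ay":0,"az":-0.11,"tx":0.23,"ty":-0.71,"tz":0,"grip":1}]'
python3 - <<'E'
from h import *
d=snap('wrist','w2');print(np.linalg.inv(d['world_to_cam']).round(3));cv2.imwrite('pics/w2.png',cv2.resize(d['pixels'][:,:,::-1],(800,600),interpolation=cv2.INTER_CUBIC))
s=state();print(s['t'],s['ee_pos'],s['ee_rot'],s['joint_positions'])
E
```

```text
t: 1.15
ee_pos: [0.3716, 0.2134, 0.4047]
ee_rot: [0.569, 0.822, 0.0, -0.0]
wrist_force: [0.4, 0.7, -0.6]
width: 0.0918
grip_force: 0.0
t: 2.15
ee_pos: [0.4866, -0.1414, 0.4047]
ee_rot: [0.861, 0.508, 0.0, -0.0]
wrist_force: [0.4, 0.1, 0.6]
width: 0.0919
grip_force: 0.0
[[ 0.875 -0.468 -0.122  0.518]
 [-0.484 -0.847 -0.221 -0.081]
 [ 0.     0.253 -0.968  0.385]
 [ 0.     0.     0.     1.   ]]
2.2 [ 0.48740264 -0.14694869  0.40534018] [8.63863441e-01 5.03720477e-01 1.38910573e-05 2.37424948e-03] [-0.37362829  0.2752243   0.71048214  1.89300911 -0.20297077  1.04314128
 -0.09442791]
```

View pics/w2.png

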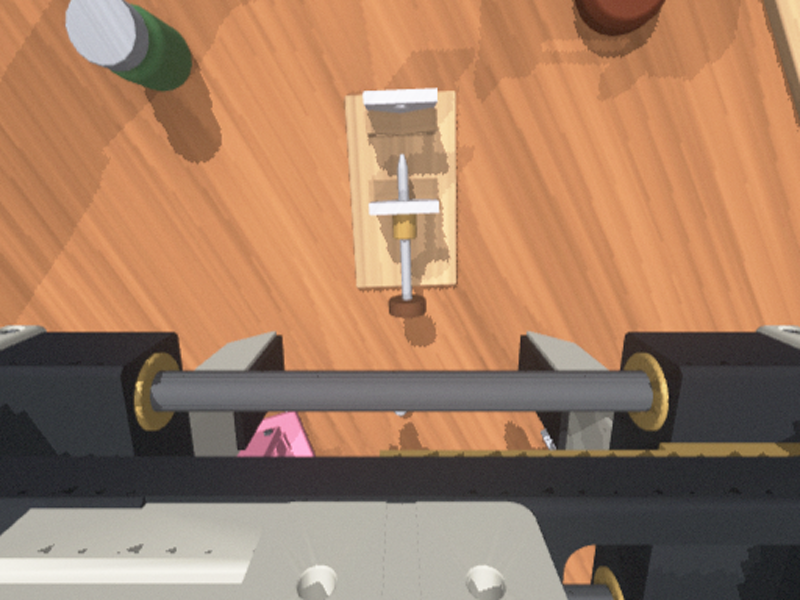

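The wrist view shows the wooden holder with the far cheek top at (401,98), near cheek top at (404,208), rod tip at (402,155) and knob at (407,304). I'll measure these by ray and by depth.

```bash
python3 - <<'E'
from h import *
d=load('w2');C=cloud(d);k=800/512;z=C[...,2]
px=lambda P:(proj(d,P)*k).round(1)
def med(u0,u1,v0,v1,lo,hi):
    S=(slice(int(v0/k),int(v1/k)+1),slice(int(u0/k),int(u1/k)+1));c=C[S];m=(c[...,2]>lo)&(c[...,2]<hi)
    P=c[m];r=cv2.minAreaRect(P[:,:2].astype(np.float32));print(len(P),'rect',np.round(r[0],4),np.round(r[1],4),round(r[2],2),'z',np.percentile(P[:,2],[5,50,95]).round(4));return np.array(r[0]),P
f,_=med(350,450,80,120,.063,.073)
n,_=med(350,450,195,222,.063,.073)
dv=f-n;a=np.arctan2(dv[1],dv[0]);print('mid',((f+n)/2).round(4),'axis',np.rad2deg(a).round(2),'sep',np.linalg.norm(dv).round(4))
o=(f+n)/2;ey=dv/np.linalg.norm(dv);ex=np.array([ey[1],-ey[0]])
_,P=med(380,435,285,325,.03,.075);L=(P[:,:2]-o)@np.c_[ex,ey];print('knob local',np.percentile(L,[2,50,98],axis=0).round(4).tolist())
_,P=med(398,416,242,285,.045,.075);L=(P[:,:2]-o)@np.c_[ex,ey];print('rod local',np.percentile(L,[2,50,98],axis=0).round(4).tolist())
for p in [(401,98),(404,208)]: print('ray z=.068',world(d,p[0]/k,p[1]/k,.068).round(4))
# base outline by colour-free: z 5..12
m=(z>.005)&(z<.012);L=(C[...,:2]-o)@np.c_[ex,ey];m&=(abs(L[...,0])<.06)&(L[...,1]<.07)&(L[...,1]>-.13)
print('base',np.percentile(L[m],[1,99],axis=0).round(4).tolist(),m.sum())
# top & scene check: predicted pixels of cheek tops centre
for t in('top0','scene0'):
    e=load(t);Q=cloud(e);zz=Q[...,2];l=(Q[...,:2]-o)@np.c_[ex,ey]
    for nm,y0 in(('far',.037),('near',-.037)):
        m=(zz>.064)&(zz<.073)&(abs(l[...,1]-y0)<.015)&(abs(l[...,0])<.035);print(t,nm,l[m].mean(0).round(4),m.sum())
E
```

```text
426 rect [ 0.544  -0.0333] [0.0085 0.0498] 63.19 z [0.0657 0.0681 0.0695]
335 rect [ 0.5106 -0.0993] [0.008  0.0494] 63.21 z [0.0667 0.0682 0.0693]
mid [ 0.5273 -0.0663] axis 63.1 sep 0.074
365 rect [ 0.4784 -0.164 ] [0.0233 0.0289] 62.55 z [0.0473 0.0592 0.0653]
knob local [[-0.0136, -0.1203], [0.0003, -0.1109], [0.0145, -0.0988]]
190 rect [ 0.491  -0.1385] [0.0354 0.0078] 63.79 z [0.0513 0.0536 0.0549]
rod local [[-0.0035, -0.0978], [0.0002, -0.0798], [0.0042, -0.0634]]
ray z=.068 [ 0.5441 -0.0354  0.068 ]
ray z=.068 [ 0.5106 -0.1004  0.068 ]
base [[-0.0439, -0.1081], [0.0442, 0.0471]] 5594
top0 far [-0.0011  0.0333] 41
top0 near [-0.     -0.0412] 45
scene0 far [0.0003 0.0361] 91
scene0 near [ 0.0013 -0.0378] 86
```

```bash
python3 -m crank '[{"ax":0,"ay":0,"az":0.04,"tx":-0.1,"ty":-0.26,"tz":0,"grip":1},{"ax":0,"ay":0,"az":0,"tx":-0.1,"ty":-0.26,"tz":-0.49,"grip":1},{"ax":0,"ay":0,"az":0,"tx":0,"ty":0,"tz":-0.49,"grip":1},{"ax":0,"ay":0,"az":0,"tx":0,"ty":0,"tz":-0.49,"grip":1},{"ax":0,"ay":0,"az":0,"tx":0,"ty":0,"tz":-0.49,"grip":1},{"ax":0,"ay":0,"az":0,"tx":0,"ty":0,"tz":-0.49,"grip":1},{"ax":0,"ay":0,"az":0,"tx":0,"ty":0,"tz":0,"grip":1},{"ax":0,"ay":0,"az":0,"tx":0,"ty":0,"tz":0,"grip":1},{"ax":0,"ay":0,"az":0,"tx":0,"ty":0,"tz":0,"grip":1}]' 20
python3 - <<'E'
from h import *
d=snap('wrist','w3');k=800/512;C=cloud(d);z=C[...,2]
s=state();p=s['ee_pos'];print(s['t'],p,s['ee_rot'])
n=s['ee_rot'][:2];print('close dir',2*np.rad2deg(np.arctan2(n[1],n[0]))-90)
o=np.array([.5273,-.0663]);a=np.deg2rad(63.1);ey=np.array([np.cos(a),np.sin(a)]);ex=np.array([ey[1],-ey[0]]);B=np.c_[ex,ey]
print('tcp local',(p[:2]-o)@B)
L=(C[...,:2]-o)@B
for nm,y0 in(('far',.037),('near',-.037)):
    m=(z>.064)&(z<.072)&(abs(L[...,1]-y0)<.015)&(abs(L[...,0])<.035);P=L[m];print(nm,len(P),np.percentile(P,[3,50,97],axis=0).round(4).tolist())
m=(z>.045)&(z<.067)&(L[...,1]<-.09)&(L[...,1]>-.135)&(abs(L[...,0])<.02);print('knob',np.percentile(L[m],[2,50,98],axis=0).round(4).tolist(),m.sum())
m=(z>.045)&(z<.06)&(L[...,1]<-.064)&(L[...,1]>-.095)&(abs(L[...,0])<.01);print('rod',np.percentile(L[m],[2,50,98],axis=0).round(4).tolist(),m.sum())
cv2.imwrite('pics/w3.png',cv2.resize(d['pixels'][:,:,::-1],(800,600)))
E
```

```text
t: 3.1
ee_pos: [0.4769, -0.1662, 0.2834]
ee_rot: [0.852, 0.523, 0.001, 0.001]
wrist_force: [1.0, -0.1, 0.1]
width: 0.0915
grip_force: 0.0
3.15 [ 0.47693559 -0.16621899  0.28348183] [8.52287921e-01 5.23071902e-01 8.01821532e-04 6.65525940e-04]
close dir -26.92289166825465
tcp local [ 0.00029196 -0.11189412]Traceback (most recent call last):
  File "<stdin>", line 9, in <module>
    return _quantile_unchecked(
        a, q, axis, out, overwrite_input, method, keepdims, weights)
    return _ureduce(a,
                    func=_quantile_ureduce_func,
    ...<5 lines>...
                    overwrite_input=overwrite_input,
                    method=method)
    r = func(a, **kwargs)
    result = _quantile(arr,
                       quantiles=q,
    ...<2 lines>...
                       out=out,
                       weights=wgt)
    slices_having_nans = np.isnan(arr[-1, ...])
                                  ~~~^^^^^^^^^
IndexError: index -1 is out of bounds for axis 0 with size 0
```

```bash
cat >> h.py <<'E'
o=np.array([.5273,-.0663]);a_=np.deg2rad(63.1);ey=np.array([np.cos(a_),np.sin(a_)]);ex=np.array([ey[1],-ey[0]]);B=np.c_[ex,ey]
def loc(d,nm,z0,z1,y0,y1,xm=.035):
    C=cloud(d);L=(C[...,:2]-o)@B;z=C[...,2];m=(z>z0)&(z<z1)&(L[...,1]>y0)&(L[...,1]<y1)&(abs(L[...,0])<xm)
    print(nm,m.sum(),(np.percentile(np.c_[L[m],z[m]],[3,50,97],axis=0)*1000).round(1).tolist() if m.sum()>5 else '')
E
python3 - <<'E'
from h import *
d=load('w3')
loc(d,'far',.064,.072,.02,.06);loc(d,'near',.064,.072,-.05,-.02);loc(d,'knob',.045,.067,-.135,-.09,.02);loc(d,'rod',.045,.06,-.095,-.064,.01)
E
```

```text
far 0 
near 958 [[-23.2, -41.0, 66.9], [-0.2, -37.1, 68.2], [23.5, -33.2, 69.6]]
knob 959 [[-12.7, -120.0, 48.5], [0.6, -110.2, 58.8], [13.3, -92.3, 65.4]]
rod 398 [[-3.2, -94.1, 51.5], [0.6, -79.3, 53.6], [3.7, -65.2, 55.0]]
```

Two wrist views agree on the holder origin (within 1 mm) and the knob centre (z 50 mm). I'll descend, grip the knob and check.

```bash
python3 -m crank '[{"ax":0,"ay":0,"az":0,"tx":0,"ty":0,"tz":-0.5,"grip":1},{"ax":0,"ay":0,"az":0,"tx":0,"ty":0,"tz":-0.5,"grip":1},{"ax":0,"ay":0,"az":0,"tx":0,"ty":0,"tz":-0.48,"grip":1},{"ax":0,"ay":0,"az":0,"tx":0,"ty":0,"tz":0,"grip":1},{"ax":0,"ay":0,"az":0,"tx":0,"ty":0,"tz":0,"grip":-1},{"ax":0,"ay":0,"az":0,"tx":0,"ty":0,"tz":0,"grip":-1},{"ax":0,"ay":0,"az":0,"tx":0,"ty":0,"tz":0,"grip":-1},{"ax":0,"ay":0,"az":0,"tx":0,"ty":0,"tz":0,"grip":-1},{"ax":0,"ay":0,"az":0,"tx":0,"ty":0,"tz":0,"grip":-1},{"ax":0,"ay":0,"az":0,"tx":0,"ty":0,"tz":0,"grip":-1}]' 20
```

```text
t: 4.15
ee_pos: [0.4766, -0.166, 0.2085]
ee_rot: [0.852, 0.523, 0.0, 0.0]
wrist_force: [0.2, 0.3, 0.3]
width: 0.0481
grip_force: 0.0
```

```bash
python3 -m crank '[{"ax":0,"ay":0,"az":0,"tx":0,"ty":0,"tz":0,"grip":-1},{"ax":0,"ay":0,"az":0,"tx":0,"ty":0,"tz":0,"grip":-1},{"ax":0,"ay":0,"az":0,"tx":0,"ty":0,"tz":0,"grip":-1},{"ax":0,"ay":0,"az":0,"tx":0,"ty":0,"tz":0,"grip":-1},{"ax":0,"ay":0,"az":0,"tx":0,"ty":0,"tz":0,"grip":-1}]' 20
```

```text
t: 4.65
ee_pos: [0.4776, -0.1666, 0.2084]
ee_rot: [0.852, 0.523, 0.001, 0.001]
wrist_force: [5.5, -2.3, -4.7]
width: 0.0287
grip_force: 20.0
```

```bash
python3 -m crank '[{"ax":0,"ay":0,"az":0,"tx":-0.054,"ty":-0.107,"tz":0,"grip":-1},{"ax":0,"ay":0,"az":0,"tx":-0.054,"ty":-0.107,"tz":0,"grip":-1},{"ax":0,"ay":0,"az":0,"tx":-0.054,"ty":-0.107,"tz":0,"grip":-1},{"ax":0,"ay":0,"az":0,"tx":-0.054,"ty":-0.107,"tz":0,"grip":-1},{"ax":0,"ay":0,"az":0,"tx":-0.054,"ty":-0.107,"tz":0,"grip":-1},{"ax":0,"ay":0,"az":0,"tx":-0.054,"ty":-0.107,"tz":0,"grip":-1},{"ax":0,"ay":0,"az":0,"tx":-0.054,"ty":-0.107,"tz":0,"grip":-1},{"ax":0,"ay":0,"az":0,"tx":0,"ty":0,"tz":0,"grip":-1},{"ax":0,"ay":0,"az":0,"tx":0,"ty":0,"tz":0,"grip":-1}]'
python3 - <<'E'
from h import *
d=snap('wrist','w4');s=state();print((s['ee_pos'][:2]-o)@B)
loc(d,'near',.064,.072,-.05,-.02);loc(d,'knob',.045,.067,-.175,-.12,.02);loc(d,'rod',.045,.06,-.13,-.064,.01);loc(d,'rod in cradle',.045,.056,-.03,.03,.008)
E
```

```text
t: 5.55
ee_pos: [0.4601, -0.2014, 0.2085]
ee_rot: [0.851, 0.524, 0.002, 0.0]
wrist_force: [10.5, 9.0, -3.1]
width: 0.0289
grip_force: 20.0
[ 0.00118154 -0.15080662]
near 1040 [[-23.3, -41.6, 64.3], [0.6, -41.0, 67.6], [23.8, -39.9, 69.4]]
knob 1587 [[-18.4, -158.3, 45.9], [0.0, -139.6, 54.2], [18.5, -121.6, 65.4]]
rod 2215 [[-3.5, -127.6, 51.2], [0.3, -94.6, 53.6], [4.0, -65.8, 55.1]]
rod in cradle 0
```

```bash
python3 -m crank '[{"ax":0,"ay":0,"az":0,"tx":0,"ty":0,"tz":0,"grip":1},{"ax":0,"ay":0,"az":0,"tx":0,"ty":0,"tz":0,"grip":1},{"ax":0,"ay":0,"az":0,"tx":0,"ty":0,"tz":0,"grip":1},{"ax":0,"ay":0,"az":0,"tx":0,"ty":0,"tz":0,"grip":1},{"ax":0,"ay":0,"az":0,"tx":0,"ty":0,"tz":0.2,"grip":1},{"ax":0,"ay":0,"az":0,"tx":0,"ty":0,"tz":0.6,"grip":1},{"ax":0,"ay":0,"az":0,"tx":0,"ty":0,"tz":0.6,"grip":1},{"ax":0,"ay":0,"az":0,"tx":0,"ty":0,"tz":0.6,"grip":1},{"ax":0,"ay":0,"az":0,"tx":0,"ty":0,"tz":0.6,"grip":1}]' && python3 -m crank '[{"ax":0,"ay":0,"az":0.1,"tx":-0.04,"ty":0.64,"tz":0,"grip":1},{"ax":0,"ay":0,"az":0,"tx":-0.04,"ty":0.64,"tz":0,"grip":1},{"ax":0,"ay":0,"az":0,"tx":-0.04,"ty":0.64,"tz":0,"grip":1},{"ax":0,"ay":0,"az":0,"tx":-0.04,"ty":0.64,"tz":0,"grip":1},{"ax":0,"ay":0,"az":0,"tx":-0.04,"ty":0.64,"tz":0,"grip":1},{"ax":0,"ay":0,"az":0,"tx":-0.04,"ty":0.64,"tz":0,"grip":1},{"ax":0,"ay":0,"az":0,"tx":-0.04,"ty":0.64,"tz":0,"grip":1},{"ax":0,"ay":0,"az":0,"tx":-0.04,"ty":0.64,"tz":0,"grip":1},{"ax":0,"ay":0,"az":0,"tx":-0.04,"ty":0.64,"tz":0,"grip":1},{"ax":0,"ay":0,"az":0,"tx":-0.04,"ty":0.64,"tz":0,"grip":1}]' && python3 -m crank '[{"ax":0,"ay":0,"az":0,"tx":0,"ty":0,"tz":0,"grip":1},{"ax":0,"ay":0,"az":0,"tx":0,"ty":0,"tz":0,"grip":1},{"ax":0,"ay":0,"az":0,"tx":0,"ty":0,"tz":0,"grip":1}]'
python3 - <<'E'
from h import *
d=snap('wrist','w5');cv2.imwrite('pics/w5.png',cv2.resize(d['pixels'][:,:,::-1],(800,600),interpolation=cv2.INTER_CUBIC))
s=state();print(s['ee_pos'],s['ee_rot'],s['wrist_force'],s['joint_positions'])
C=cloud(d);z=C[...,2];w=np.array([.4775,.2045])
m=(z>.008)&(np.hypot(C[...,0]-w[0],C[...,1]-w[1])<.042);P=C[m];r=cv2.minAreaRect(P[:,:2].astype(np.float32));print(r,np.percentile(P[:,2],98),m.sum())
a=np.deg2rad(67.5);e=np.array([np.cos(a),np.sin(a)]);q=P[:,:2]-w
print('along',np.percentile(q@e,[1,99]).round(4),'across',np.percentile(q@[e[1],-e[0]],[1,99]).round(4))
t=P[(P[:,2]>.036)]; print('pred px centre',proj(d,[.4775,.2045,.022])*800/512)
E
```

```text
t: 6.5
ee_pos: [0.4571, -0.2037, 0.34]
ee_rot: [0.853, 0.523, -0.0, 0.0]
wrist_force: [0.3, 0.2, 0.1]
width: 0.0911
grip_force: 0.0
t: 7.5
ee_pos: [0.4372, 0.1174, 0.3389]
ee_rot: [0.831, 0.556, 0.0, 0.0]
wrist_force: [1.0, -0.2, 0.3]
width: 0.0915
grip_force: 0.0
t: 7.8
ee_pos: [0.4376, 0.1154, 0.3385]
ee_rot: [0.832, 0.555, -0.0, 0.0]
wrist_force: [0.1, -0.2, -0.1]
width: 0.0918
grip_force: 0.0
[0.43763197 0.11524595 0.33849607] [8.31677811e-01 5.55258495e-01 1.63694752e-05 1.49669792e-04] [-0.01388682  0.49278664  0.38391052] [-0.83995159  0.24634612  0.56514941  2.09586295 -0.17528256  0.8440369
 -0.56490355]
((0.4776489734649658, 0.20554420351982117), (0.06085415929555893, 0.0429953970015049), 67.76215362548828) 0.31879521690067786 10537
along [-0.0294  0.0291] across [-0.016   0.0152]
pred px centre [406.65479667 130.97515637]
```

View pics/w5.png

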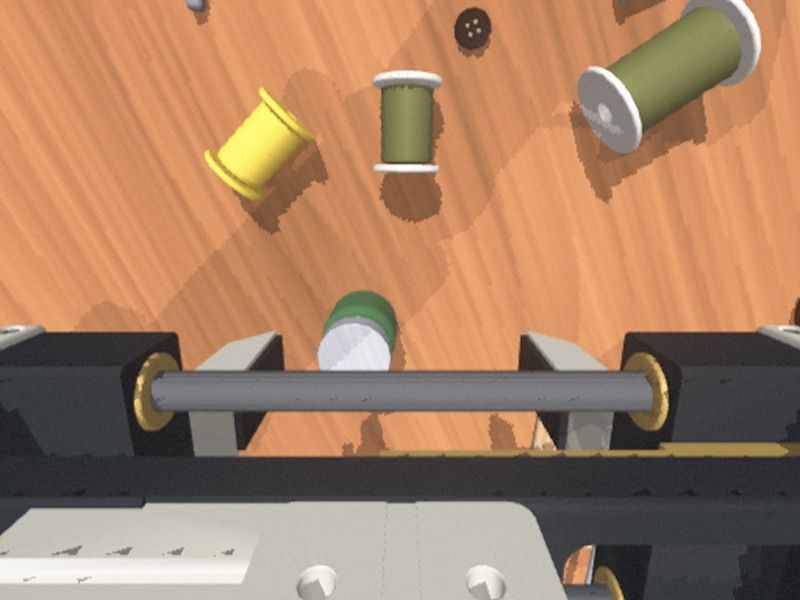

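The wrist view shows the medium olive spool centred at (407,122), its axis vertical in the picture, so the fingers are already square to it. The yellow decoy's edge is at (315,140), so I'll open only partly. The jar is at (355,340) and I'll check its clearance to the gripper body.

```bash
python3 - <<'E'
from h import *
d=load('w5');k=800/512;C=cloud(d);z=C[...,2]
w=np.array([.4775,.2045]);a=np.deg2rad(67.5);e=np.array([np.cos(a),np.sin(a)]);f=np.array([e[1],-e[0]])
m=(z>.006)&(z<.06)&(np.hypot(C[...,0]-w[0],C[...,1]-w[1])<.042);P=C[m];q=P[:,:2]-w
print('along',np.percentile(q@e,[1,99]).round(4),'across',np.percentile(q@f,[1,50,99]).round(4),'z98',np.percentile(P[:,2],98),cv2.minAreaRect(P[:,:2].astype(np.float32)))
for z0 in(.036,.042): # per-end centre of flange/threads tops
    for s in(-1,1):
        g=(P[:,2]>z0)&(s*(q@e)>.005);print(z0,s,P[g].mean(0).round(4),g.sum())
h,wd=z.shape;uu,vv=np.meshgrid(np.arange(wd)*k,np.arange(h)*k)
for nm,(u0,u1,v0,v1) in dict(jar=(315,400,285,370),yellow=(200,320,85,205),big=(570,765,0,155)).items():
    m=(uu>u0)&(uu<u1)&(vv>v0)&(vv<v1)&(z>.008)&(z<.09);q2=C[m][:,:2]-w
    print(nm,'along',np.percentile(q2@e,[1,99]).round(3),'across',np.percentile(q2@f,[1,99]).round(3),'zmax',np.percentile(z[m],99).round(3))
d=load('top0');print('jar top view',world(d,350/k,373/k).round(3),((world(d,350/k,373/k)[:2]-w)@np.c_[e,f]).round(3))
E
```

```text
along [-0.0247  0.0308] across [-0.0194 -0.0005  0.0186] z98 0.043785700237399985 ((0.47852832078933716, 0.207694873213768), (0.05620712414383888, 0.0429953970015049), 67.76215362548828)
0.036 -1 [0.4709 0.19   0.0391] 448
0.036 1 [0.4849 0.2229 0.0389] 644
0.042 -1 [0.4678 0.1837 0.0432] 85
0.042 1 [0.4889 0.2312 0.0432] 91
jar along [-0.141 -0.109] across [-0.053 -0.009] zmax 0.077
yellow along [-0.04   0.021] across [-0.124 -0.063] zmax 0.044
big along [-0.009  0.069] across [0.11  0.197] zmax 0.058
jar top view [0.394 0.088 0.073] [-0.14  -0.033]
```

```bash
python3 -m crank '[{"ax":0,"ay":0,"az":0,"tx":0.27,"ty":0.61,"tz":0,"grip":0},{"ax":0,"ay":0,"az":0,"tx":0.27,"ty":0.61,"tz":0,"grip":0},{"ax":0,"ay":0,"az":0,"tx":0.27,"ty":0.62,"tz":0,"grip":0},{"ax":0,"ay":0,"az":0,"tx":0,"ty":0,"tz":-0.51,"grip":0},{"ax":0,"ay":0,"az":0,"tx":0,"ty":0,"tz":-0.51,"grip":0},{"ax":0,"ay":0,"az":0,"tx":0,"ty":0,"tz":-0.51,"grip":0},{"ax":0,"ay":0,"az":0,"tx":0,"ty":0,"tz":0,"grip":0},{"ax":0,"ay":0,"az":0,"tx":0,"ty":0,"tz":0,"grip":0}]' 12
```

```text
t: 8.65
ee_pos: [0.4784, 0.2075, 0.2621]
ee_rot: [0.832, 0.555, -0.0, 0.0]
wrist_force: [0.5, -0.1, 0.3]
width: 0.0459
grip_force: 0.0
```

```bash
python3 -m crank '[{"ax":0,"ay":0,"az":0,"tx":0,"ty":0,"tz":-0.5,"grip":0},{"ax":0,"ay":0,"az":0,"tx":0,"ty":0,"tz":-0.5,"grip":0},{"ax":0,"ay":0,"az":0,"tx":0,"ty":0,"tz":-0.54,"grip":0},{"ax":0,"ay":0,"az":0,"tx":0,"ty":0,"tz":0,"grip":0},{"ax":0,"ay":0,"az":0,"tx":0,"ty":0,"tz":0,"grip":-1},{"ax":0,"ay":0,"az":0,"tx":0,"ty":0,"tz":0,"grip":-1},{"ax":0,"ay":0,"az":0,"tx":0,"ty":0,"tz":0,"grip":-1},{"ax":0,"ay":0,"az":0,"tx":0,"ty":0,"tz":0,"grip":-1},{"ax":0,"ay":0,"az":0,"tx":0,"ty":0,"tz":0,"grip":-1}]' 12
```

```text
t: 9.55
ee_pos: [0.4789, 0.2086, 0.1864]
ee_rot: [0.831, 0.556, 0.002, 0.0]
wrist_force: [-0.6, -1.1, 9.2]
width: 0.0341
grip_force: 12.0
```

```bash
python3 -m crank '[{"ax":0,"ay":0,"az":0,"tx":0,"ty":0,"tz":0.1,"grip":-1},{"ax":0,"ay":0,"az":0,"tx":0,"ty":0,"tz":0.3,"grip":-1},{"ax":0,"ay":0,"az":0,"tx":0,"ty":0,"tz":0.5,"grip":-1},{"ax":0,"ay":0,"az":0,"tx":0,"ty":0,"tz":0.5,"grip":-1},{"ax":0,"ay":0,"az":0,"tx":0,"ty":0,"tz":0.5,"grip":-1},{"ax":0,"ay":0,"az":0,"tx":0,"ty":0,"tz":0.4,"grip":-1},{"ax":0,"ay":0,"az":-0.1,"tx":0.1,"ty":-0.55,"tz":0,"grip":-1},{"ax":0,"ay":0,"az":0,"tx":0.1,"ty":-0.55,"tz":0,"grip":-1},{"ax":0,"ay":0,"az":0,"tx":0.1,"ty":-0.55,"tz":0,"grip":-1},{"ax":0,"ay":0,"az":0,"tx":0.1,"ty":-0.55,"tz":0,"grip":-1}]' && python3 -m crank '[{"ax":0,"ay":0,"az":0,"tx":0.1,"ty":-0.55,"tz":0,"grip":-1},{"ax":0,"ay":0,"az":0,"tx":0.1,"ty":-0.55,"tz":0,"grip":-1},{"ax":0,"ay":0,"az":0,"tx":0.1,"ty":-0.55,"tz":0,"grip":-1},{"ax":0,"ay":0,"az":0,"tx":0.1,"ty":-0.55,"tz":0,"grip":-1},{"ax":0,"ay":0,"az":0,"tx":0.1,"ty":-0.55,"tz":0,"grip":-1},{"ax":0,"ay":0,"az":0,"tx":0.08,"ty":-0.53,"tz":0,"grip":-1},{"ax":0,"ay":0,"az":0,"tx":0,"ty":0,"tz":0,"grip":-1},{"ax":0,"ay":0,"az":0,"tx":0,"ty":0,"tz":0,"grip":-1},{"ax":0,"ay":0,"az":0,"tx":0,"ty":0,"tz":0,"grip":-1}]'
python3 - <<'E'
from h import *
s=state();print((s['ee_pos'][:2]-o)@B,s['ee_pos'],2*np.rad2deg(np.arctan2(s['ee_rot'][1],s['ee_rot'][0])))
for n in('scene','wrist'):
    d=snap(n,n+'6')
    # held spool cloud in holder axes
    C=cloud(d);L=(C[...,:2]-o)@B;z=C[...,2]
    loc(d,n+' spool',.105,.165,-.045,.045,.03)
    if n=='scene':
        u,v=(int(t) for t in proj(d,[*o,.13]));A=d['pixels'][v-60:v+60,u-80:u+80,::-1]
    else: W=d['pixels'][:,:,::-1]
cv2.imwrite('pics/c6.png',np.hstack([cv2.resize(A,(400,300),interpolation=cv2.INTER_CUBIC),cv2.resize(W,(400,300))]))
E
```

```text
t: 10.55
ee_pos: [0.498, 0.0976, 0.3005]
ee_rot: [0.852, 0.523, 0.0, -0.0]
wrist_force: [-0.3, -0.5, -0.2]
width: 0.0344
grip_force: 12.0
t: 11.45
ee_pos: [0.527, -0.0645, 0.2999]
ee_rot: [0.852, 0.524, 0.0, -0.0]
wrist_force: [-0.5, -0.0, -1.8]
width: 0.034
grip_force: 12.0
[-0.00113498  0.00146599] [ 0.52695109 -0.06447913  0.29992032] 63.13595639947905
scene spool 402 [[-27.0, -7.1, 122.1], [-2.8, 15.8, 146.3], [26.4, 27.1, 160.2]]
wrist spool 6208 [[-25.5, -23.8, 124.1], [-2.3, 13.5, 148.2], [22.1, 28.3, 156.9]]
```

View pics/c6.png

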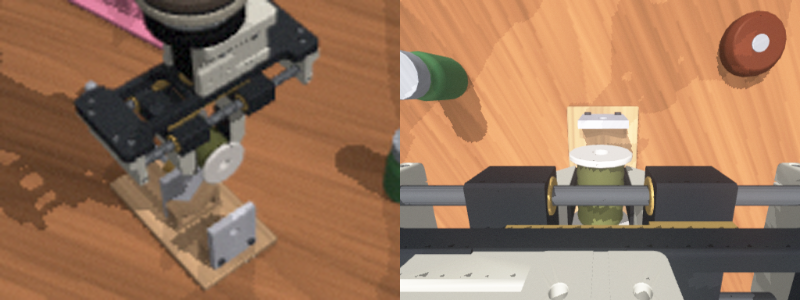

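The spool is held level: the scene view shows its flange at (222,163), and the wrist view shows it at (600,156), square to the cheek at (603,122). A quick flange measurement gives the final offset.

```bash
python3 - <<'E'
from h import *
for n in('scene','wrist'):
    d=load(n+'6');C=cloud(d);L=(C[...,:2]-o)@B;z=C[...,2];p=d['pixels'].astype(int)
    m=(p.min(-1)>150)&(p.max(-1)-p.min(-1)<30)&(z>.09)&(z<.165)&(L[...,1]>.018)&(L[...,1]<.05)&(abs(L[...,0])<.03)
    Q=np.c_[L[m],z[m]]*1000;print(n,m.sum(),np.percentile(Q,[2,50,98],axis=0).round(1).tolist(), 'mid x,z',(Q.min(0)/2+Q.max(0)/2).round(1))
    if m.sum()>20: print('  slope dy/dx',np.polyfit(Q[:,0],Q[:,1],1)[0].round(3))
E
```

```text
scene 163 [[-20.9, 22.2, 121.0], [-2.1, 26.0, 139.7], [16.0, 27.3, 157.7]] mid x,z [ -2.6  23.7 138. ]
  slope dy/dx -0.003
wrist 1936 [[-21.5, 24.4, 119.3], [-2.3, 27.9, 145.3], [16.5, 28.4, 157.5]] mid x,z [ -2.5  24.8 136.7]
  slope dy/dx -0.006
```

```bash
python3 -m crank '[{"ax":0,"ay":0,"az":0,"tx":0.04,"ty":0.02,"tz":0,"grip":-1},{"ax":0,"ay":0,"az":0,"tx":0,"ty":0,"tz":-0.3,"grip":-1},{"ax":0,"ay":0,"az":0,"tx":0,"ty":0,"tz":-0.3,"grip":-1},{"ax":0,"ay":0,"az":0,"tx":0,"ty":0,"tz":0,"grip":-1},{"ax":0,"ay":0,"az":0,"tx":0,"ty":0,"tz":0,"grip":-1}]'
python3 - <<'E'
from h import *
s=state();print((s['ee_pos'][:2]-o)@B*1000,s['ee_pos'],s['t'])
for n in('scene','wrist'):
    d=snap(n,n+'7');C=cloud(d);L=(C[...,:2]-o)@B;z=C[...,2];p=d['pixels'].astype(int)
    m=(p.min(-1)>150)&(p.max(-1)-p.min(-1)<30)&(z>.075)&(z<.135)&(L[...,1]>.018)&(L[...,1]<.05)&(abs(L[...,0])<.03)
    Q=np.c_[L[m],z[m]]*1000;print(n,m.sum(),np.percentile(Q,[1,50,99],axis=0).round(1).tolist())
    loc(d,'far cheek',.064,.072,.025,.05)
E
```

```text
t: 12.05
ee_pos: [0.5292, -0.0642, 0.2699]
ee_rot: [0.852, 0.523, -0.0, -0.0]
wrist_force: [-0.1, -0.5, -0.9]
width: 0.0342
grip_force: 12.0
[0.70039586 2.75535342] [ 0.52917123 -0.06415967  0.26986165] 12.05
scene 153 [[-19.2, 22.1, 89.4], [-0.3, 27.1, 110.3], [18.4, 28.8, 128.6]]
far cheek 90 [[-23.6, 31.2, 64.7], [2.2, 36.5, 69.2], [24.0, 39.9, 70.8]]
wrist 1938 [[-20.0, 25.1, 88.3], [-0.5, 28.9, 115.8], [19.5, 29.5, 128.0]]
far cheek 936 [[-23.1, 33.4, 64.8], [0.1, 37.4, 68.1], [23.5, 40.9, 69.4]]
```

```bash
python3 -m crank '[{"ax":0,"ay":0,"az":0,"tx":-0.01,"ty":-0.02,"tz":-0.3,"grip":-1},{"ax":0,"ay":0,"az":0,"tx":0,"ty":0,"tz":-0.3,"grip":-1},{"ax":0,"ay":0,"az":0,"tx":0,"ty":0,"tz":-0.3,"grip":-1},{"ax":0,"ay":0,"az":0,"tx":0,"ty":0,"tz":-0.15,"grip":-1},{"ax":0,"ay":0,"az":0,"tx":0,"ty":0,"tz":-0.05,"grip":-1},{"ax":0,"ay":0,"az":0,"tx":0,"ty":0,"tz":-0.02,"grip":-1},{"ax":0,"ay":0,"az":0,"tx":0,"ty":0,"tz":0,"grip":-1}]'
```

```text
t: 12.85
ee_pos: [0.5289, -0.0657, 0.2146]
ee_rot: [0.852, 0.523, 0.001, 0.0]
wrist_force: [-0.7, 0.1, 2.2]
width: 0.0337
grip_force: 12.0
```

```bash
python3 -m crank '[{"ax":0,"ay":0,"az":0,"tx":0,"ty":0,"tz":0,"grip":0.2},{"ax":0,"ay":0,"az":0,"tx":0,"ty":0,"tz":0,"grip":0.2},{"ax":0,"ay":0,"az":0,"tx":0,"ty":0,"tz":0,"grip":0.2},{"ax":0,"ay":0,"az":0,"tx":0,"ty":0,"tz":0,"grip":0.2},{"ax":0,"ay":0,"az":0,"tx":0,"ty":0,"tz":0.3,"grip":0.2},{"ax":0,"ay":0,"az":0,"tx":0,"ty":0,"tz":0.5,"grip":0.2},{"ax":0,"ay":0,"az":0,"tx":0,"ty":0,"tz":0.5,"grip":0.2},{"ax":0,"ay":0,"az":0,"tx":0,"ty":0,"tz":0.5,"grip":0.2}]' && python3 -m crank '[{"ax":0,"ay":0,"az":0,"tx":-0.2,"ty":-0.4,"tz":0.2,"grip":-1},{"ax":0,"ay":0,"az":0,"tx":-0.2,"ty":-0.4,"tz":0.2,"grip":-1},{"ax":0,"ay":0,"az":0,"tx":-0.2,"ty":-0.4,"tz":0,"grip":-1},{"ax":0,"ay":0,"az":0,"tx":-0.2,"ty":-0.4,"tz":0,"grip":-1},{"ax":0,"ay":0,"az":0,"tx":-0.2,"ty":-0.4,"tz":0,"grip":-1},{"ax":0,"ay":0,"az":0,"tx":-0.2,"ty":-0.4,"tz":0,"grip":-1},{"ax":0,"ay":0,"az":0,"tx":0,"ty":0,"tz":0,"grip":-1},{"ax":0,"ay":0,"az":0,"tx":0,"ty":0,"tz":0,"grip":-1}]'
python3 - <<'E'
from h import *
s=state();print((s['ee_pos'][:2]-o)@B*1000,s['ee_pos'])
d=snap('wrist','w8');e=snap('scene','s8');k=800/512
for n,x in(('w',d),('s',e)):
    C=cloud(x);L=(C[...,:2]-o)@B;z=C[...,2];p=x['pixels'].astype(int)
    loc(x,n+' flange+thread',.03,.09,-.032,.032,.03);loc(x,n+' +y flange',.068,.09,.015,.033,.03);loc(x,n+' -y flange',.068,.09,-.033,-.015,.03);loc(x,n+' rod',.045,.06,-.12,-.064,.01);loc(x,n+' knob',.058,.067,-.18,-.12,.02)
u,v=(int(t) for t in proj(e,[*o,.05]));A=e['pixels'][v-60:v+60,u-80:u+80,::-1]
cv2.imwrite('pics/c8.png',np.hstack([cv2.resize(A,(400,300),interpolation=cv2.INTER_CUBIC),cv2.resize(d['pixels'][:,:,::-1],(400,300))]))
E
```

```text
t: 13.65
ee_pos: [0.5284, -0.0655, 0.3046]
ee_rot: [0.852, 0.523, -0.0, -0.0]
wrist_force: [-0.3, 0.9, -0.3]
width: 0.0548
grip_force: 0.0
t: 14.45
ee_pos: [0.4675, -0.1867, 0.3235]
ee_rot: [0.853, 0.522, -0.0, -0.0]
wrist_force: [0.1, 0.8, -0.5]
width: 0.0008
grip_force: 0.0
[   1.12118536 -134.43822813] [ 0.46747535 -0.18669894  0.32346972]
w flange+thread 3506 [[-23.4, -28.4, 37.1], [0.5, -5.7, 63.2], [24.0, 22.8, 70.4]]
w +y flange 0 
w -y flange 187 [[-10.8, -28.5, 68.2], [0.5, -26.7, 70.7], [11.4, -24.5, 72.7]]
w rod 565 [[-3.4, -118.2, 51.1], [0.3, -91.3, 53.5], [3.9, -65.4, 55.1]]
w knob 221 [[-11.0, -155.3, 58.1], [0.1, -149.5, 63.1], [11.3, -146.9, 65.8]]
s flange+thread 430 [[-18.3, -28.5, 34.2], [7.6, -4.6, 64.2], [25.0, 29.3, 72.9]]
s +y flange 43 [[-19.1, 18.9, 68.3], [0.4, 25.7, 70.1], [17.7, 32.8, 74.3]]
s -y flange 35 [[-11.7, -28.9, 68.0], [-0.5, -26.0, 69.8], [11.0, -16.9, 74.6]]
s rod 58 [[-3.2, -116.2, 50.3], [0.9, -89.4, 54.4], [3.7, -66.2, 57.8]]
s knob 51 [[-10.2, -159.2, 58.8], [1.8, -152.5, 63.1], [12.4, -147.6, 66.5]]
```

View pics/c8.png

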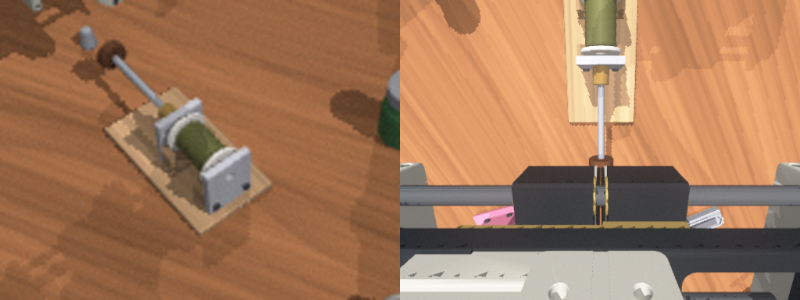

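The scene crop shows the spool seated between the cheeks, axis at (200,142). Measured, its -y flange face is at -28.5 mm, its top at 72 mm and x about 0. The spindle is fully back. Now I go behind the knob with closed fingers.

```bash
python3 -m crank '[{"ax":0,"ay":0,"az":0,"tx":-0.2,"ty":-0.38,"tz":0,"grip":-1},{"ax":0,"ay":0,"az":0,"tx":-0.21,"ty":-0.39,"tz":0,"grip":-1},{"ax":0,"ay":0,"az":0,"tx":0,"ty":0,"tz":0,"grip":-1},{"ax":0,"ay":0,"az":0,"tx":0,"ty":0,"tz":-0.4,"grip":-1},{"ax":0,"ay":0,"az":0,"tx":0,"ty":0,"tz":-0.5,"grip":-1},{"ax":0,"ay":0,"az":0,"tx":0,"ty":0,"tz":-0.5,"grip":-1},{"ax":0,"ay":0,"az":0,"tx":0,"ty":0,"tz":-0.5,"grip":-1},{"ax":0,"ay":0,"az":0,"tx":0,"ty":0,"tz":-0.29,"grip":-1},{"ax":0,"ay":0,"az":0,"tx":0,"ty":0,"tz":0,"grip":-1},{"ax":0,"ay":0,"az":0,"tx":0,"ty":0,"tz":0,"grip":-1}]'
python3 -c "
from h import *
s=state();print((s['ee_pos'][:2]-o)@B*1000)"
```

```text
t: 15.55
ee_pos: [0.4485, -0.2234, 0.2143]
ee_rot: [0.852, 0.523, -0.0, -0.0]
wrist_force: [-0.4, 0.6, 0.3]
width: 0.0009
grip_force: 0.0
[   0.81076894 -175.78668182]
```

```bash
python3 -m crank '[{"ax":0,"ay":0,"az":0,"tx":0.072,"ty":0.143,"tz":0,"grip":-1},{"ax":0,"ay":0,"az":0,"tx":0.072,"ty":0.143,"tz":0,"grip":-1},{"ax":0,"ay":0,"az":0,"tx":0.072,"ty":0.143,"tz":0,"grip":-1},{"ax":0,"ay":0,"az":0,"tx":0.072,"ty":0.143,"tz":0,"grip":-1},{"ax":0,"ay":0,"az":0,"tx":0.072,"ty":0.143,"tz":0,"grip":-1}]' && python3 -c "
from h import *
s=state();print((s['ee_pos'][:2]-o)@B*1000,s['wrist_force'][:2]@B)"
```

```text
t: 16.05
ee_pos: [0.4667, -0.1875, 0.2146]
ee_rot: [0.852, 0.523, 0.0, 0.0]
wrist_force: [-0.1, -2.3, 0.5]
width: 0.0004
grip_force: 1.1
[   0.80170708 -135.53607888] [ 0.95831119 -2.06390508]
```

```bash
python3 -m crank '[{"ax":0,"ay":0,"az":0,"tx":0.072,"ty":0.143,"tz":0,"grip":-1},{"ax":0,"ay":0,"az":0,"tx":0.072,"ty":0.143,"tz":0,"grip":-1},{"ax":0,"ay":0,"az":0,"tx":0.072,"ty":0.143,"tz":0,"grip":-1},{"ax":0,"ay":0,"az":0,"tx":0.072,"ty":0.143,"tz":0,"grip":-1}]' && python3 -c "
from h import *
s=state();print((s['ee_pos'][:2]-o)@B*1000,s['wrist_force'][:2]@B)"
```

```text
t: 16.45
ee_pos: [0.4808, -0.1591, 0.2142]
ee_rot: [0.852, 0.523, -0.0, 0.0]
wrist_force: [0.7, -2.5, 1.2]
width: 0.0003
grip_force: 1.1
[   0.47526564 -103.7803742 ] [ 1.72892134 -1.96208355]
```

```bash
python3 -m crank '[{"ax":0,"ay":0,"az":0,"tx":0.054,"ty":0.107,"tz":0,"grip":-1},{"ax":0,"ay":0,"az":0,"tx":0.054,"ty":0.107,"tz":0,"grip":-1},{"ax":0,"ay":0,"az":0,"tx":0.054,"ty":0.107,"tz":0,"grip":-1},{"ax":0,"ay":0,"az":0,"tx":0.018,"ty":0.036,"tz":0,"grip":-1},{"ax":0,"ay":0,"az":0,"tx":0.018,"ty":0.036,"tz":0,"grip":-1},{"ax":0,"ay":0,"az":0,"tx":0,"ty":0,"tz":0,"grip":-1}]' && python3 -c "
from h import *
s=state();print((s['ee_pos'][:2]-o)@B*1000,s['wrist_force'][:2]@B)"
```

```text
t: 17.05
ee_pos: [0.4895, -0.1416, 0.2142]
ee_rot: [0.853, 0.522, -0.001, 0.001]
wrist_force: [-2.9, -9.0, 1.7]
width: 0.0003
grip_force: 4.6
[  0.3602032  -84.21489572] [ 1.50656466 -9.27309211]
```

```bash
python3 -m crank '[{"ax":0,"ay":0,"az":0,"tx":0.018,"ty":0.036,"tz":0,"grip":-1},{"ax":0,"ay":0,"az":0,"tx":0.009,"ty":0.018,"tz":0,"grip":-1},{"ax":0,"ay":0,"az":0,"tx":0,"ty":0,"tz":0,"grip":-1},{"ax":0,"ay":0,"az":0,"tx":0,"ty":0,"tz":0,"grip":-1}]' && python3 - <<'E'
from h import *
s=state();print((s['ee_pos'][:2]-o)@B*1000,s['wrist_force'][:2]@B)
e=snap('scene','s9');loc(e,'knob',.04,.067,-.1,-.062,.02);loc(e,'tip',.042,.058,.042,.056,.008)
E
```

```text
t: 17.45
ee_pos: [0.4897, -0.1411, 0.2142]
ee_rot: [0.854, 0.521, -0.002, 0.001]
wrist_force: [-7.0, -17.3, 3.1]
width: 0.0003
grip_force: 9.3
[  0.30969833 -83.66707572] [  1.60259882 -18.57400257]
knob 102 [[-17.3, -90.2, 49.4], [6.8, -70.4, 61.1], [16.3, -62.3, 66.5]]
tip 4
```

A hard stop: 18.6 N with no further travel. I'll back off, rise and verify.

```bash
python3 -m crank '[{"ax":0,"ay":0,"az":0,"tx":-0.1,"ty":-0.2,"tz":0,"grip":-1},{"ax":0,"ay":0,"az":0,"tx":-0.2,"ty":-0.4,"tz":0,"grip":-1},{"ax":0,"ay":0,"az":0,"tx":-0.2,"ty":-0.4,"tz":0,"grip":-1},{"ax":0,"ay":0,"az":0,"tx":0,"ty":0,"tz":0.5,"grip":-1},{"ax":0,"ay":0,"az":0,"tx":0,"ty":0,"tz":0.5,"grip":-1},{"ax":0,"ay":0,"az":0,"tx":0,"ty":0,"tz":0.5,"grip":-1},{"ax":0,"ay":0,"az":0,"tx":0,"ty":0,"tz":0.5,"grip":-1},{"ax":0,"ay":0,"az":0,"tx":0,"ty":0,"tz":0,"grip":-1},{"ax":0,"ay":0,"az":0,"tx":0,"ty":0,"tz":0,"grip":-1},{"ax":0,"ay":0,"az":0,"tx":0,"ty":0,"tz":0,"grip":-1}]' && python3 - <<'E'
from h import *
s=state();print((s['ee_pos'][:2]-o)@B*1000,s['wrist_force'])
e=snap('scene','s10');d=snap('wrist','w10')
for n,x in(('s',e),('w',d)):
    loc(x,n+' knob',.056,.067,-.1,-.055,.02);loc(x,n+' tip',.042,.058,.0415,.056,.006);loc(x,n+' +y flange',.069,.09,.015,.033,.03);loc(x,n+' -y flange',.069,.09,-.032,-.015,.03)
u,v=(int(t) for t in proj(e,[*o,.05]));A=e['pixels'][v-60:v+60,u-80:u+80,::-1]
cv2.imwrite('pics/c10.png',np.hstack([cv2.resize(A,(400,300),interpolation=cv2.INTER_CUBIC),cv2.resize(d['pixels'][:,:,::-1],(400,300))]))
E
```

```text
t: 18.5
ee_pos: [0.4664, -0.1868, 0.3134]
ee_rot: [0.852, 0.523, -0.0, -0.001]
wrist_force: [-0.7, 0.6, -0.2]
width: 0.0004
grip_force: 0.0
[   0.16941537 -134.99800023] [-0.70663003  0.62327155 -0.19405788]
s knob 66 [[-11.0, -73.4, 56.6], [0.8, -64.4, 62.4], [12.5, -56.6, 66.7]]
s tip 4 
s +y flange 31 [[-21.1, 22.4, 69.1], [2.0, 24.9, 71.1], [14.8, 32.6, 73.5]]
s -y flange 25 [[-9.2, -29.5, 69.0], [1.4, -26.7, 71.0], [12.0, -15.8, 74.1]]
w knob 624 [[-12.4, -72.4, 56.6], [0.5, -65.4, 62.2], [12.9, -56.0, 65.5]]
w tip 0 
w +y flange 0 
w -y flange 171 [[-10.0, -28.4, 69.1], [0.4, -26.8, 71.0], [10.7, -24.7, 72.8]]
```

View pics/c10.png

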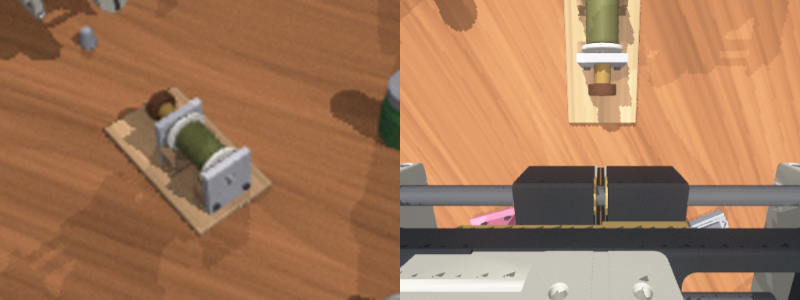

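The knob sits on the bush (at (162,103) in the scene crop and (602,90) in the wrist view), the tip shows through the far cheek at (230,182), the spool is in place and the thimble is undisturbed.

```bash
python3 -c "
from h import *
print(job_done())"
```

```text
the job is handed in; nothing more can be done
None
```

The job is handed in at about 18.5 s: the medium olive spool lies in the cradle, and the spindle is pushed through it to its stop with the knob on the bush. I saw nothing else disturbed, but did not re-measure the other loose things at the end.

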